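# Dispense one culture dish and slide it into the rack

### The arm

A 6-joint arm with a two-finger parallel gripper is mounted at the origin on the work surface. World frame = base frame: x ahead of the robot, y to its left, z up, the work surface at z = 0. Lengths are in mm, angles in rad, forces in N, time in s.
With the tool pointing down it reaches from about 350 to 875 mm from the base axis. Payload 4.2 kg.
Tool frame: the origin (TCP) lies midway between the tips of the shut fingers; the grasp point (between the pads) lies 19 mm behind it (arm.grasp_offset is the distance from the TCP to the grasp point, in mm); z points along the fingers, y is the direction in which the jaws open and shut (so a half turn about z gives the same grasp; the last joint's range is limited). The gripper opens to 85 mm and grips with 20 to 120 N. Pads are 22 mm wide; open, the fingers measure 114 mm over their backs; the gripper's body (76 mm by 85 mm) begins 54 mm behind the grasp point. The pads swing forward as they close: fully open they stand 13 mm farther back than shut.
Start: joints at [-0.981, 0.385, 0.008, 0, -1.194, -0.259], TCP at [203.015, -591.087, 209.212] pointing down, gripper open.
Joint ranges: [-3.14, 3.14], [-1.21, 2.06], [-1.07, 1.41], [-3.16, 2.05], [-2.99, -0.16], [-3.1, 3.1]. Speed limits (rad/s): [2.79, 2.79, 3.14, 3.14, 3.14, 3.14].

### API

Orientations are given as a unit quaternion [x, y, z, w].
In Python, from bench import arm gives the robot as it stands.
- The arm moves only by the tool move_arm, never from a script. Its argument "moves" is a list of rows, each an object with "gripper": the gripper's target within -1 to 1 (fully open at 1, half-way at 0, shut at -1); "xyz": the shift along the tool's x, y, z in cm, a list of three; "angular": the turn, a rotation vector about the tool's x, y, z in rad, a list of three. In form: [{"gripper": gripper, "xyz": [dx, dy, dz], "angular": [wx, wy, wz]}, ...]. A call has 1 to 10 rows; each row is the pose to reach, as a shift and turn from the pose commanded when the call began, along the tool's axes at that moment; what a row does not reach only later rows make up. A row lasts 1/8 s, in which the tool goes at most 62.5 mm and 10.7 degrees, less where a joint would pass 70% of its speed; a pose out of reach is approached as far as the arm can. A call with a gripper value outside its range is refused whole. The fingers move at their own pace and stop on an object; the grip force is fixed at half the most. Time passes only in rows, so rows that repeat a pose let the fingers close. It gives the time, the measured TCP pose, the force and the opening at its end, in the units of the state.
- arm.read_state(): the state, without advancing time (a new reading comes with each control period).
- arm.get_image(name): name is "scene" or "top"; returns (picture, depth): 400x640x3 uint8, blue, green, red; 400x640 float32, mm along the optical axis (not along the pixel's ray), 0 where there is no reading.
- arm.get_calibration(name): a dict with "camera_matrix" (3x3 intrinsics, pixels), "R" (3x3) and "t" (3): a world point X has camera coordinates R X + t. Camera axes: x right, y down, z forward; pixel columns grow to the right and rows downward; lengths in mm; the calibration is good to about 2 mm. A picture is of the moment at which its call begins. get_calibration takes no time and is no camera call.
- arm.job_done(): hands the job in, once; it reports no verdict.
The state is a dict: "clock": time; "joints": joint angles; "joint_vel": joint speeds; "joint_efforts": joint torques, N m; "position": TCP position; "ee_rot": TCP orientation; "contact_force": force on the tool from outside, world axes, zero at the start; "wrist_torque": the same for the moment, N m; "gripper_width": finger opening in mm.
Only numpy, scipy, OpenCV 4.12 (cv2) and the standard library are available. Lean on these libraries where they do the work, as an engineer would, in place of code of your own. Each camera call takes 0.05 s, during which the arm holds its last target. There are 200 camera calls.

### The job

Press the dish dispenser's plunger all the way down once and let it come back up, so that a single culture dish is pushed out onto the bench. Then, with the fingertips, push that dish aside along the bench into the empty bay of the three-bay rack until it is fully home against the back. Do not lift the dish, do not let a second dish out, and leave the dishes already in the rack and the other things on the bench where they are.

Things in the scene. Friction and masses are not known exactly. Their poses are not given: they have to be found in the camera images.
- dispenser: bench-top dish dispenser, fixed. Origin on the bench under the centre of its clear magazine (square tower 64 mm wide, 62 mm high, holding a stack of four dishes); +y points out of the outlet, z up. Behind it (-y) a white housing 72 mm wide, 42 mm high reaches to y = -148 mm and carries the plunger. Steel base plate 3 mm thick, 80 mm wide, y from -148 to +30 mm
- outlet (a point): point on the bench where the pushed-out dish's centre comes to lie, 107 mm in front of the dispenser's origin along its +y (up to 50 mm farther if pressed fast; slowly, at 0.04 m/s, it stops there). The magazine's front face is 32 mm from the origin, so some 47 mm stay free between it and the dish once the flat pusher has gone back in
- plunger_top (a point): centre of the top of the plunger's black mushroom cap, 36 mm across; 80 mm behind the dispenser's origin (its -y) and 100 mm above the bench when up. It goes straight down
- plunger (a joint): travel of the plunger in m: 0 up, 0.040 fully down against its stop. A spring brings it back up. It takes about 6 N to start and 13 N to reach the bottom
- dish: the lowest dish in the dispenser, the one that comes out: closed round culture dish, 55 mm across and 14 mm high, 24 g, clear with amber agar inside; origin at the centre of its underside, z up
- stack1: the next dish, standing on the first in the magazine: closed round culture dish, 55 mm across and 14 mm high, 24 g, clear with amber agar inside; origin at the centre of its underside, z up
- stack2: third dish in the magazine, same kind and origin
- stack3: top dish in the magazine, same kind and origin
- rack: grey plastic three-bay dish rack, 10 mm high, fixed, 258 mm long along its y. Origin on the bench where a dish's centre lies when home in the middle bay; +x points into the bays. Bays are centred at y = -80, 0, +80 mm, 62 mm wide, open at the bottom and towards -x; dividers 18 mm wide with rounded noses ending at x = -16 mm; flat back wall at x = +27.5 mm, 14 mm thick
- free_bay: the empty bay of the rack: point on the bench where the dish's centre lies when fully home against the back; axes as the rack's (+x into the bay). A dish that is home still sticks out 11 mm in front of the divider noses. The other two bays hold a dish each
- rack_a: dish already in the rack, home in its bay: closed round culture dish, 55 mm across and 14 mm high, 24 g, clear with amber agar inside; origin at the centre of its underside, z up
- rack_b: other dish already in the rack, same kind and origin
- cap: bystander: white plastic screw cap lying open side up, 68 mm across, 18 mm high; origin at the centre of its underside
- pen: bystander: white marker pen with black cap lying on the bench, 130 mm long along its x (from -42 to +88 mm of the origin), 17 mm thick
- reagent: bystander: closed glass bottle, 60 mm across, 105 mm high; origin at the centre of its underside
- beaker: bystander: glass beaker, 60 mm across, 75 mm high; origin at the centre of its underside
- forceps: bystander: steel forceps lying on the bench, 115 mm long along x, 8 mm high; origin near the middle
- vial: bystander: small amber vial with white cap, 28 mm across, 55 mm high; origin at the centre of its underside
Not all that is in view belongs to the job. There is more than one size of the dispenser; the job needs the smallest.

How it is judged:
By the outcome, as a careful person would: the job done as asked, in the order asked, and still so for the second after the job is handed in, with the robot touching nothing.
It also fails if it takes over 72 s, if anything falls off the work surface, if the arm or the gripper's body presses on something with over 40 N, if the wrist force passes 120 N, or if a joint passes its speed limit or range.

## Working session

There is one attempt and no reset: what is moved stays moved. The work goes in short steps, Python scripts to look and compute and a tool call to move; the robot and the scene stay as the last step left them, time stands still between calls to the robot, and variables do not carry over. Pictures are saved under pics/ and viewed, about 8 in all and at most 12, crops included, and the job is handed in when it is done.

Besides the shell and the picture viewer there is one more tool, called after "Call:" as name(argument=value, ...), one argument or row to a line, values as JSON. move_arm: Moves the arm, as the interface text tells. Its arguments: {"type":"object","properties":{"moves":{"type":"array","items":{"type":"object","properties":{"gripper":{"type":"number"},"xyz":{"type":"array","items":{"type":"number"}},"angular":{"type":"array","items":{"type":"number"}}}}}},"required":["moves"]}

```bash
ls; mkdir -p pics
cat > h.py <<'E'
import numpy as np, cv2
from bench import arm
def grab(n):
    im,d=arm.get_image(n); np.savez(f'/tmp/{n}.npz',im=im,d=d); return im,d
def world(n,u,v,d):
    c=arm.get_calibration(n);K=np.array(c['camera_matrix']);R=np.array(c['R']);t=np.array(c['t']).ravel()
    p=np.stack([(u-K[0,2])/K[0,0]*d,(v-K[1,2])/K[1,1]*d,d],-1)
    return (p-t)@R
def cloud(n,d):
    v,u=np.mgrid[:d.shape[0],:d.shape[1]]
    w=world(n,u,v,d.astype(float)); w[d==0]=np.nan; return w
E
python3 - <<'E'
from h import *
for n in('scene','top'):
    im,d=grab(n); cv2.imwrite(f'pics/{n}0.png',im); c=arm.get_calibration(n); print(n,c)
s=arm.read_state(); print(s)
E
```

```text
pics
scene {'camera_matrix': array([[504.94191494,   0.        , 323.36693425],
       [  0.        , 504.94191494, 202.95300446],
       [  0.        ,   0.        ,   1.        ]]), 'R': array([[-0.31417337,  0.94922507, -0.01633608],
       [ 0.74187251,  0.23473431, -0.62811224],
       [-0.59238525, -0.20945543, -0.77795125]]), 't': array([ 204.13273111, -230.23669532, 1740.33208947])}
top {'camera_matrix': array([[507.1498516 ,   0.        , 325.0271395 ],
       [  0.        , 507.1498516 , 197.69695457],
       [  0.        ,   0.        ,   1.        ]]), 'R': array([[ 0.01516903, -0.99970668, -0.01887986],
       [-0.99086117, -0.0124984 , -0.1343054 ],
       [ 0.13403004,  0.02074461, -0.99076012]]), 't': array([ -66.05292532,  429.24741823, 1386.34546023])}
{'clock': 0.1, 'joints': array([-9.81385938e-01,  3.85472632e-01,  6.77716722e-03, -4.45699189e-04,
       -1.19398772e+00, -2.58614592e-01]), 'joint_vel': array([-8.64199848e-05, -1.74593513e-03,  5.28978064e-03,  1.77303936e-03,
       -1.56671648e-03,  1.03169219e-03]), 'joint_efforts': array([-1.70551179e-03, -3.93318558e+01,  1.88927561e+01,  4.19805542e+00,
       -2.60362125e-03,  1.01860715e-05]), 'position': array([ 202.84475498, -590.57932913,  208.23940548]), 'ee_rot': array([-1.64563663e-01,  9.86365991e-01,  9.45104694e-04, -1.99351496e-04]), 'contact_force': array([-0.64341667,  0.42702052, -0.11529242]), 'wrist_torque': array([-0.01242614,  0.01418884, -0.02022033]), 'gripper_width': 85.44819018337351}
```

View pics/top0.png

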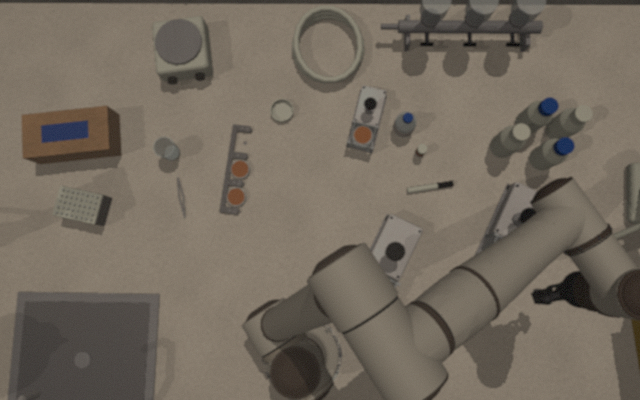

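View pics/scene0.png

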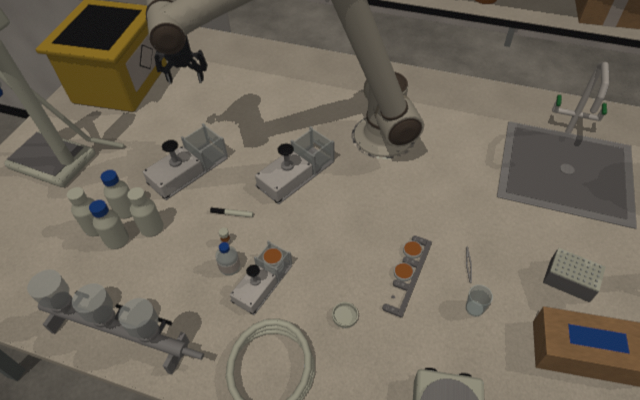

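Candidate dispensers in the top picture are (368,120), with dishes in it and the smallest; (397,245); and (520,215), both larger. I choose (368,120). The rack is at (237,170) with its empty bay near (241,143). Checking with a close crop.

Run:
```python
from h import *
im=np.load('/tmp/top.npz')['im']
c=cv2.resize(im[75:225,205:405],None,fx=4,fy=4,interpolation=cv2.INTER_CUBIC)
c=cv2.convertScaleAbs(c,alpha=1.5)
cv2.imwrite('pics/crop1.png',c)
w=cloud('top',np.load('/tmp/top.npz')['d'])
for u,v in [(370,103),(363,133),(360,150),(240,169),(236,196),(241,143),(283,110),(229,170),(300,160),(405,123),(421,150)]: print(u,v,w[v,u].round())
```

```text
370 103 [ 681. -179.  101.]
363 133 [ 608. -163.   59.]
360 150 [ 573. -158.    3.]
240 169 [nan nan nan]
236 196 [434. 193.  11.]
241 143 [590. 186.   1.]
283 110 [690.  67.   3.]
229 170 [509. 216.  12.]
300 160 [543.  14.  -2.]
405 123 [ 630. -276.   85.]
421 150 [ 562. -323.   57.]
```

View pics/crop1.png

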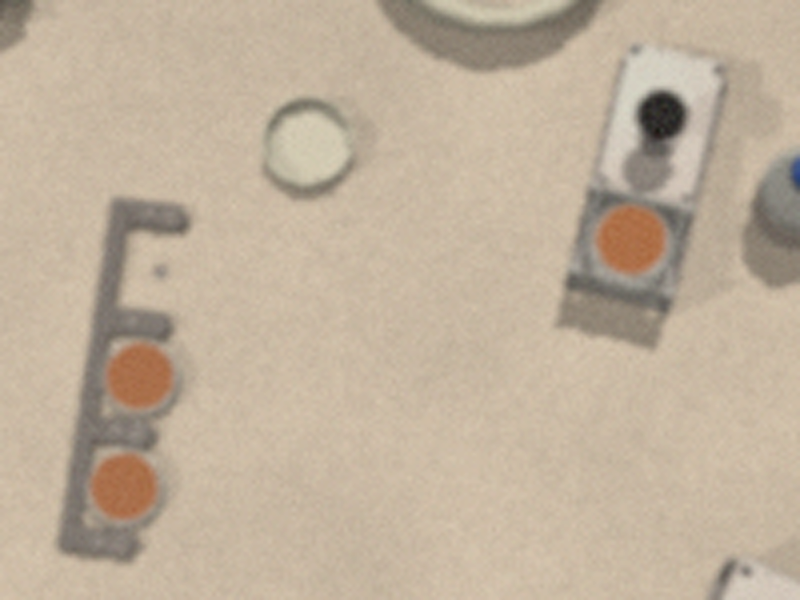

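```bash
cat >> h.py <<'E'
def plane(n,u,v,z):
    a=world(n,np.float64(u),np.float64(v),1.); b=world(n,np.float64(u),np.float64(v),1000.)
    return a+(b-a)*(z-a[2])/(b[2]-a[2])
def blobs(m,amin=30):
    k,l,s,c=cv2.connectedComponentsWithStats(m.astype(np.uint8)); return [(c[i].round(1),s[i,4]) for i in range(1,k) if s[i,4]>amin]
def orange(im):
    f=im.astype(int); return (f[...,2]>1.6*f[...,0])&(f[...,2]-f[...,1]>30)
E
python3 - <<'E'
from h import *
for n,(r0,r1,c0,c1) in {'top':(75,225,205,405),'scene':(230,320,220,440)}.items():
    z=np.load(f'/tmp/{n}.npz');im=z['im'];w=cloud(n,z['d'])
    roi=np.zeros(im.shape[:2],bool);roi[r0:r1,c0:c1]=1
    for c,a in blobs(orange(im)&roi): print(n,'agar',c,a,[plane(n,*c,zz).round(1) for zz in (10,12,57)])
    for c,a in blobs((im.max(2)<45)&roi,15): print(n,'black',c,a,plane(n,*c,98).round(1))
    m=roi&(w[...,2]>36)&(w[...,2]<47)&(w[...,1]<-100)&(w[...,1]>-240)
    print(n,'housing',m.sum(),cv2.minAreaRect(w[m][:,:2].astype(np.float32)))
    m=roi&(w[...,2]>93)&(w[...,2]<110)&(w[...,1]>-230)&(w[...,1]<-100); print('cap',m.sum(),w[m].mean(0),cv2.minEnclosingCircle(w[m][:,:2].astype(np.float32)))
    m=roi&(w[...,2]>6)&(w[...,2]<17)&(w[...,1]>100)&(w[...,0]<670)
    print(n,'rack',m.sum(),cv2.minAreaRect(w[m][:,:2].astype(np.float32)))
    m=roi&(w[...,2]>8)&(w[...,2]<25)&(w[...,1]>0)&(w[...,1]<110)&(w[...,0]>630)
    print(n,'cap',m.sum(),cv2.minEnclosingCircle(w[m][:,:2].astype(np.float32)) if m.any() else 0)
    m=roi&(abs(w[...,2])<2); print('bench z',np.median(w[roi&(abs(w[...,2])<8)][:,2]))
c=np.array([205,75]); print('dot',plane('top',205+160/4,75+270/4,0))
E
```

```text
top agar [362.4 134.4] 206 [array([ 617.3, -164.2,   10. ]), array([ 616.8, -164.1,   12. ]), array([ 604.8, -161.7,   57. ])]
top agar [239.4 168.6] 188 [array([513.4, 186.3,  10. ]), array([513. , 185.9,  12. ]), array([504.4, 177.1,  57. ])]
top agar [235.5 196.1] 191 [array([434. , 194.4,  10. ]), array([433.7, 194. ,  12. ]), array([427.6, 185. ,  57. ])]
top black [369.9 103.8] 84 [ 679.4 -179.5   98. ]
top housing 797 ((572.3349609375, -183.1546630859375), (430.5806884765625, 124.31600952148438), 5.773983955383301)
cap 130 [ 680.93991656 -180.94096783   99.83177397] ((680.9765625, -181.24346923828125), 17.88971710205078)
top rack 1425 ((511.28179931640625, 191.82833862304688), (309.57000732421875, 188.44464111328125), 2.364680290222168)
top cap 129 ((721.8917846679688, 48.39442825317383), 84.40359497070312)
bench z 0.43057440559500243
scene agar [412.3 248. ] 178 [array([430.2, 194.1,  10. ]), array([431.6, 194.2,  12. ]), array([462.9, 195.3,  57. ])]
scene agar [272.  255.5] 200 [array([ 575.4, -177.6,   10. ]), array([ 576.6, -176.9,   12. ]), array([ 602.4, -161.8,   57. ])]
scene agar [403.3 270.4] 202 [array([510.4, 186.1,  10. ]), array([511.7, 186.1,  12. ]), array([539.9, 187.6,  57. ])]
scene black [252.8 270.4] 114 [ 683.2 -178.2   98. ]
scene housing 830 ((672.0081787109375, -146.35940551757812), (132.89849853515625, 190.32015991210938), 76.43202209472656)
cap 138 [ 683.24920423 -177.70762437  101.86762354] ((681.5542602539062, -177.07350158691406), 18.913801193237305)
scene rack 1584 ((511.44696044921875, 181.70452880859375), (302.06903076171875, 204.13645935058594), 9.911802291870117)
scene cap 165 ((683.8357543945312, 48.96747589111328), 55.6851921081543)
bench z 2.846318399959271
dot [592.39878409 174.84814289   0.        ]
```

Call:
move_arm(
  moves=[
    {"gripper": -1, "xyz": [-58.6, 23.4, 0], "angular": [0, 0, -1.14]},
    {"gripper": -1, "xyz": [-58.6, 23.4, 0], "angular": [0, 0, -1.14]},
    {"gripper": -1, "xyz": [-58.6, 23.4, 0], "angular": [0, 0, -1.14]},
    {"gripper": -1, "xyz": [-58.6, 23.4, 0], "angular": [0, 0, -1.14]},
    {"gripper": -1, "xyz": [-58.6, 23.4, 0], "angular": [0, 0, -1.14]},
    {"gripper": -1, "xyz": [-58.6, 23.4, 0], "angular": [0, 0, -1.14]},
    {"gripper": -1, "xyz": [-58.6, 23.4, 0], "angular": [0, 0, -1.14]},
    {"gripper": -1, "xyz": [-58.6, 23.4, 0], "angular": [0, 0, -1.14]},
    {"gripper": -1, "xyz": [-58.6, 23.4, 0], "angular": [0, 0, -1.14]},
    {"gripper": -1, "xyz": [-58.6, 23.4, 0], "angular": [0, 0, -1.14]},
  ],
)

```text
clock: 1.35
position: [677.8, -181.7, 208.7]
ee_rot: [-0.671, 0.742, 0.0, -0.0]
contact_force: [1.3, -0.2, 0.1]
gripper_width: 0.0
```

Call:
move_arm(
  moves=[
    {"gripper": -1, "xyz": [0, 0, 3], "angular": [0, 0, 0]},
    {"gripper": -1, "xyz": [0, 0, 6], "angular": [0, 0, 0]},
    {"gripper": -1, "xyz": [0, 0, 8.5], "angular": [0, 0, 0]},
    {"gripper": -1, "xyz": [0, 0, 9.9], "angular": [0, 0, 0]},
    {"gripper": -1, "xyz": [0, 0, 9.9], "angular": [0, 0, 0]},
    {"gripper": -1, "xyz": [0, 0, 9.9], "angular": [0, 0, 0]},
  ],
)

```text
clock: 2.1
position: [677.5, -183.6, 111.5]
ee_rot: [-0.671, 0.741, -0.001, 0.001]
contact_force: [-0.0, 1.0, 1.2]
gripper_width: 0.1
```

Call:
move_arm(
  moves=[
    {"gripper": -1, "xyz": [-0.43, -0.31, 0], "angular": [0, 0, 0]},
    {"gripper": -1, "xyz": [-0.43, -0.31, 0], "angular": [0, 0, 0]},
    {"gripper": -1, "xyz": [-0.43, -0.31, 0.4], "angular": [0, 0, 0]},
    {"gripper": -1, "xyz": [-0.43, -0.31, 0.8], "angular": [0, 0, 0]},
    {"gripper": -1, "xyz": [-0.43, -0.31, 1.2], "angular": [0, 0, 0]},
  ],
)

```text
clock: 2.72
position: [680.0, -179.4, 97.7]
ee_rot: [-0.671, 0.742, 0.0, -0.0]
contact_force: [-0.2, -0.6, 0.7]
gripper_width: 0.1
```

Call:
move_arm(
  moves=[
    {"gripper": -1, "xyz": [0, 0, 0.4], "angular": [0, 0, 0]},
    {"gripper": -1, "xyz": [0, 0, 0.8], "angular": [0, 0, 0]},
    {"gripper": -1, "xyz": [0, 0, 1.2], "angular": [0, 0, 0]},
    {"gripper": -1, "xyz": [0, 0, 1.6], "angular": [0, 0, 0]},
    {"gripper": -1, "xyz": [0, 0, 2.0], "angular": [0, 0, 0]},
    {"gripper": -1, "xyz": [0, 0, 2.4], "angular": [0, 0, 0]},
    {"gripper": -1, "xyz": [0, 0, 2.8], "angular": [0, 0, 0]},
    {"gripper": -1, "xyz": [0, 0, 3.2], "angular": [0, 0, 0]},
    {"gripper": -1, "xyz": [0, 0, 3.5], "angular": [0, 0, 0]},
  ],
)

```text
clock: 3.85
position: [680.3, -179.4, 65.7]
ee_rot: [-0.671, 0.741, -0.001, 0.0]
contact_force: [-3.4, 2.1, 10.6]
gripper_width: 0.1
```

Call:
move_arm(
  moves=[
    {"gripper": -1, "xyz": [0, 0, 0.3], "angular": [0, 0, 0]},
    {"gripper": -1, "xyz": [0, 0, 0.6], "angular": [0, 0, 0]},
    {"gripper": -1, "xyz": [0, 0, 0.8], "angular": [0, 0, 0]},
    {"gripper": -1, "xyz": [0, 0, 0.8], "angular": [0, 0, 0]},
  ],
)

```text
clock: 4.35
position: [680.3, -179.4, 57.6]
ee_rot: [-0.671, 0.741, -0.001, 0.0]
contact_force: [-3.6, 2.1, 9.7]
gripper_width: -0.1
```

Call:
move_arm(
  moves=[
    {"gripper": -1, "xyz": [0, 0, 0.15], "angular": [0, 0, 0]},
    {"gripper": -1, "xyz": [0, 0, 0.3], "angular": [0, 0, 0]},
    {"gripper": -1, "xyz": [0, 0, 0.3], "angular": [0, 0, 0]},
  ],
)

```text
clock: 4.72
position: [680.3, -179.4, 54.6]
ee_rot: [-0.671, 0.741, -0.001, 0.0]
contact_force: [-3.7, 1.2, 8.9]
gripper_width: 0.1
```

Run:
```python
from h import *
print(arm.read_state()['contact_force'],arm.read_state()['position'])
im,d=grab('scene'); c=im[180:340,180:380]; cv2.imwrite('pics/s1.png',cv2.resize(c,None,fx=4,fy=3.75,interpolation=cv2.INTER_CUBIC))
im,d=grab('top'); print([ (c,a,plane('top',*c,10).round(1)) for c,a in blobs(orange(im)[75:260]*1) ])
```

```text
[-3.7150808   1.2015579   8.87889686] [ 680.32426331 -179.39714375   54.60904651]
[(array([239.7,  92.1]), np.int32(151), array([740.3, 194. ,  10. ]))]
```

View pics/s1.png

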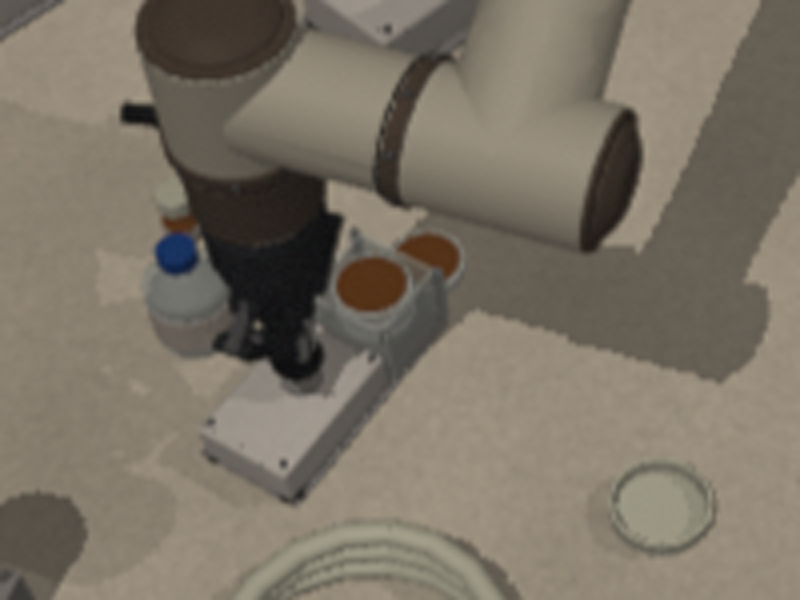

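Run:
```python
from h import *
z=np.load('/tmp/scene.npz');im=z['im'];w=cloud('scene',z['d'])
c=arm.get_calibration('scene');K=np.array(c['camera_matrix']);R=np.array(c['R']);t=np.array(c['t']).ravel()
for zz in (100,80,70,60,55):
    p=K@(R@np.array([681,-179.,zz-2])+t);print(zz,p[:2]/p[2])
m=orange(im);m[:230]=0;m[320:]=0
for c,a in blobs(m,10): print(c,a,plane('scene',*c,10).round(1),plane('scene',*c,57).round(1))
cv2.imwrite('pics/s2.png',cv2.convertScaleAbs(cv2.resize(im[235:295,220:300],None,fx=10,fy=10,interpolation=cv2.INTER_CUBIC),alpha=1.8))
for v in range(262,284,2): print(v,[w[v,u].round() .tolist() for u in (252,256)])
```

```text
100 [252.83547093 269.62379856]
80 [253.79638084 273.66258216]
70 [254.26835071 275.64631046]
60 [254.73479628 277.60681968]
55 [254.96597768 278.57849416]
[287.7 246.7] 79 [ 533.9 -145.8   10. ] [ 562.5 -131.3   57. ]
[412.3 248.1] 184 [430.5 194.2  10. ] [463.2 195.4  57. ]
[272.3 255.2] 165 [ 574.2 -177.1   10. ] [ 601.3 -161.4   57. ]
[403.4 270.3] 208 [510.  186.3  10. ] [539.6 187.8  57. ]
[546.7 310.1] 26 [514.4 565.5  10. ] [543.8 552.2  57. ]
262 [[698.0, -164.0, 167.0], [678.0, -167.0, 136.0]]
264 [[697.0, -167.0, 155.0], [677.0, -169.0, 124.0]]
266 [[697.0, -168.0, 146.0], [680.0, -168.0, 119.0]]
268 [[693.0, -172.0, 128.0], [681.0, -169.0, 111.0]]
270 [[694.0, -172.0, 120.0], [685.0, -167.0, 108.0]]
272 [[695.0, -174.0, 111.0], [685.0, -168.0, 98.0]]
274 [[692.0, -177.0, 94.0], [687.0, -168.0, 92.0]]
276 [[688.0, -181.0, 77.0], [688.0, -169.0, 82.0]]
278 [[694.0, -178.0, 78.0], [692.0, -168.0, 79.0]]
280 [[701.0, -175.0, 81.0], [692.0, -169.0, 69.0]]
282 [[691.0, -183.0, 50.0], [688.0, -174.0, 49.0]]
```

View pics/s2.png

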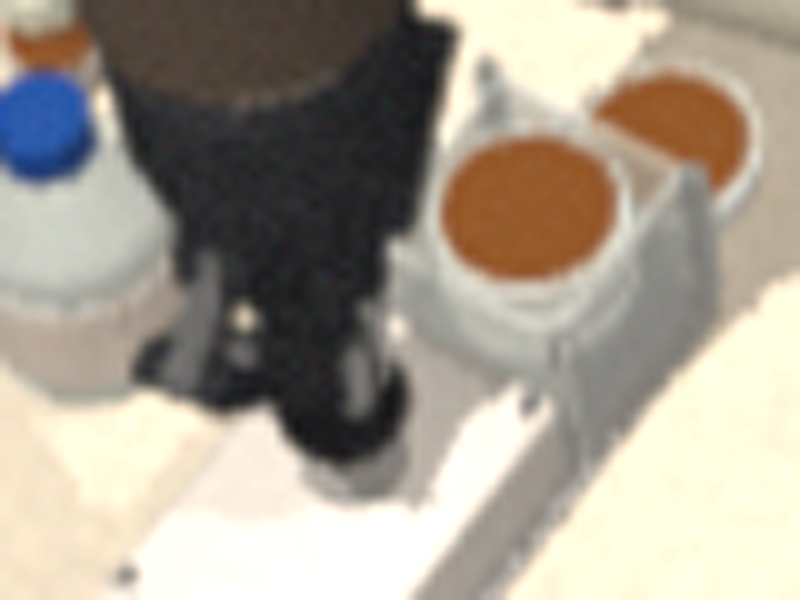

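Run:
```python
from h import *
z=np.load('/tmp/scene.npz');im=z['im'];w=cloud('scene',z['d'])
for u,v in[(239,272),(235,271),(240,265),(242,275),(254,275),(256,272),(254,279)]: print(u,v,w[v,u].round(),plane('scene',u,v,55).round(), plane('scene',u,v,75).round())
z=np.load('/tmp/top.npz')
cv2.imwrite('pics/t2.png',cv2.convertScaleAbs(cv2.resize(z['im'][75:195,320:440],None,fx=5,fy=5,interpolation=cv2.INTER_CUBIC),alpha=1.8))
s=arm.read_state();print(s['joint_efforts'],s['wrist_torque'],s['joints'])
```

```text
239 272 [ 738. -180.  176.] [ 676. -227.   55.] [ 687. -219.   75.]
235 271 [ 737. -191.  174.] [ 677. -238.   55.] [ 687. -230.   75.]
240 265 [ 722. -183.  181.] [ 656. -233.   55.] [ 666. -225.   75.]
242 275 [ 737. -174.  163.] [ 682. -215.   55.] [ 693. -208.   75.]
254 275 [ 690. -173.   89.] [ 673. -185.   55.] [ 683. -178.   75.]
256 272 [ 685. -168.   98.] [ 663. -184.   55.] [ 673. -177.   75.]
254 279 [ 695. -172.   78.] [ 684. -180.   55.] [ 694. -173.   75.]
[-5.18184677e-01 -4.34430385e+01  1.56281734e+01  3.29328105e+00
  1.08049817e+00  3.24056382e-03] [0.49342998 1.08331287 0.00820813] [-2.84434214e-02  6.40237094e-01  3.69385884e-02  8.16279319e-04
 -9.66683691e-01 -7.13157732e-02]
```

View pics/t2.png

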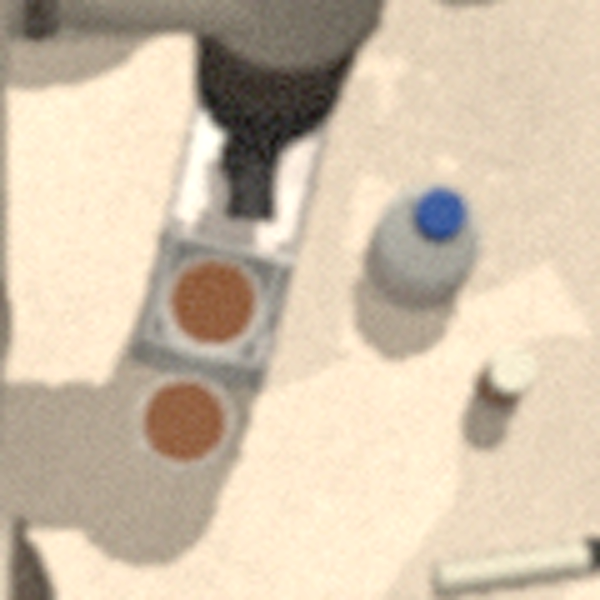

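Run:
```python
from h import *
t=np.load('/tmp/top.npz')['im']; m=orange(t); m[:75]=0;m[225:]=0
for c,a in blobs(m): print(c,a,plane('top',*c,10).round(1),plane('top',*c,57).round(1))
a=cv2.imread('pics/scene0.png');b=np.load('/tmp/scene.npz')['im']
for u in (252,254,256): print(u,a[262:290,u].max(1),b[262:290,u].max(1))
```

```text
[239.7 167.1] 151 [517.8 185.6  10. ] [508.6 176.5  57. ]
252 [135 134 103  44  21  22  21  19  20  21  22  22  24  25  40  68  86  91
  90  93  98  99 101 130 149 150 151 150] [ 27  26  23  23  23  20  20  19  22  20  22  20  22  17  18  15  16  16
  27  74  97  97 105 138 157 158 160 158]
254 [128 129  96  35  18  23  20  24  20  19  22  23  23  23  35  51  63  68
  72  83  99 102  92 111 140 149 150 151] [ 19  25  20  22  22  19  23  31  40  47  43  39  32  37  31  18  18  19
  18  43  68  92  94 117 149 158 158 159]
256 [ 81  83  68  38  20  20  20  21  23  21  24  20  27  41  57  61  60  61
  69  82  97 100  86 111 141 150 151 151] [ 22  20  27  53  60  46  43  47  56  63  64  64  64  57  38  21  18  20
  34  61  72  72  75 117 150 159 159 160]
```

Run:
```python
from h import *
im0,d=grab('top'); im,d=grab('scene')
m=orange(im0); m[:75]=0;m[225:]=0
for v in range(120,170,3): pass
f=im0.astype(int); m=(f[...,2]>1.4*f[...,0])&(f[...,2]-f[...,1]>15); m[:75]=0;m[225:]=0
for c,a in blobs(m): print(c,a,plane('top',*c,10).round(1),plane('top',*c,57).round(1))
def draw(n,im,r0,c0,h,w,s):
    o=cv2.convertScaleAbs(cv2.resize(im[r0:r0+h,c0:c0+w],None,fx=s,fy=s,interpolation=cv2.INTER_CUBIC),alpha=2.2)
    c=arm.get_calibration(n)
    pr=lambda P:((cv2.projectPoints(np.float64(P).reshape(-1,1,3),cv2.Rodrigues(c['R'])[0],c['t'],c['camera_matrix'],None)[0].reshape(-1,2)-[c0,r0]+.5)*s).astype(int)
    th=np.linspace(0,6.28,40)
    for z,col in((60,(0,255,0)),(78,(0,0,255))):
        cv2.polylines(o,[pr(np.c_[682+18*np.cos(th),-179+18*np.sin(th),z+0*th])],True,col,1)
    cv2.circle(o,tuple(int(k) for k in pr([680.3,-179.4,54.6])[0]),3,(255,255,0),-1)
    return o
a=draw('scene',im,240,225,50,66,12); cv2.imwrite('pics/s3.png',a)
print(arm.read_state()['clock'],arm.read_state()['contact_force'])
```

```text
[ 65.2 132.1] 2951 [615.4 698.2  10. ] [603.  672.1  57. ]
[362.1 134.9] 211 [ 615.8 -163.4   10. ] [ 603.4 -160.9   57. ]
[356.4 158.9] 202 [ 545.4 -147.5   10. ] [ 535.3 -145.6   57. ]
[239.5 167.2] 185 [517.5 186.1  10. ] [508.3 177.   57. ]
4.925 [-4.55013407  2.45725036  8.49514826]
```

View pics/s3.png

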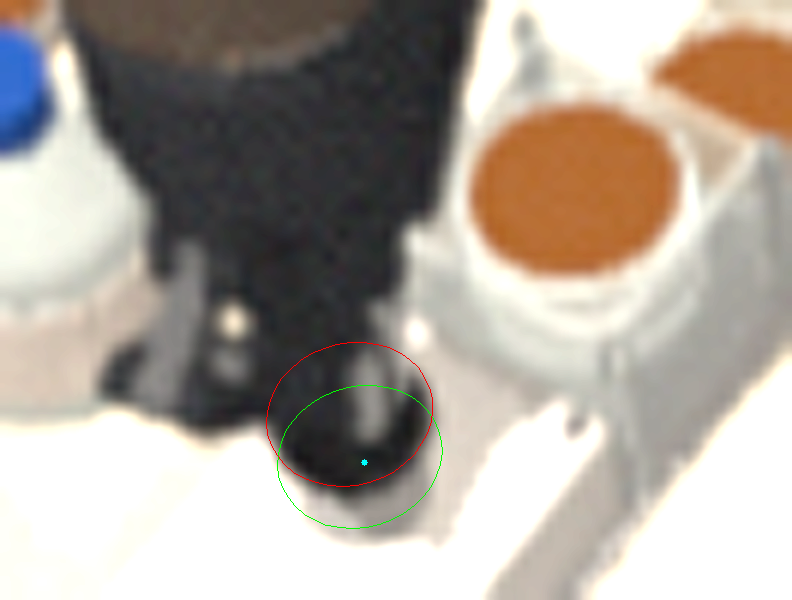

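Run:
```python
from h import *
z=np.load('/tmp/top.npz');w=cloud('top',z['d'])
for v in range(92,126,2): print(v,[w[v,u].round().tolist()+[int(z['im'][v,u].max())] for u in (362,366,370,374,378)])
z=np.load('/tmp/scene.npz');w=cloud('scene',z['d'])
print()
for v in range(258,290,2): print(v,[w[v,u].round().tolist()+[int(z['im'][v,u].max())] for u in (245,250,255,258)])
```

```text
92 [[659.0, -150.0, 249.0, 34], [647.0, -158.0, 283.0, 33], [643.0, -166.0, 294.0, 28], [640.0, -175.0, 302.0, 35], [642.0, -185.0, 299.0, 37]]
94 [[657.0, -151.0, 239.0, 18], [645.0, -158.0, 274.0, 30], [642.0, -167.0, 283.0, 30], [640.0, -176.0, 290.0, 34], [640.0, -185.0, 289.0, 29]]
96 [[656.0, -151.0, 227.0, 30], [649.0, -160.0, 249.0, 34], [643.0, -168.0, 268.0, 26], [642.0, -177.0, 270.0, 33], [640.0, -186.0, 276.0, 37]]
98 [[656.0, -152.0, 215.0, 65], [647.0, -160.0, 241.0, 23], [645.0, -170.0, 245.0, 31], [646.0, -179.0, 245.0, 29], [643.0, -188.0, 252.0, 28]]
100 [[709.0, -161.0, 40.0, 120], [nan, nan, nan, 27], [644.0, -170.0, 234.0, 31], [643.0, -180.0, 238.0, 23], [644.0, -190.0, 235.0, 30]]
102 [[703.0, -161.0, 42.0, 148], [648.0, -162.0, 208.0, 37], [644.0, -171.0, 220.0, 20], [642.0, -181.0, 226.0, 26], [645.0, -191.0, 218.0, 41]]
104 [[696.0, -161.0, 44.0, 145], [672.0, -168.0, 120.0, 31], [641.0, -172.0, 212.0, 23], [643.0, -182.0, 207.0, 29], [697.0, -206.0, 44.0, 107]]
106 [[693.0, -161.0, 37.0, 129], [681.0, -170.0, 74.0, 27], [642.0, -173.0, 194.0, 34], [641.0, 
[... 2499 characters left out ...]
.0, 14]]
278 [[683.0, -208.0, 45.0, 140], [695.0, -184.0, 76.0, 13], [691.0, -172.0, 76.0, 17], [687.0, -165.0, 73.0, 22]]
280 [[689.0, -205.0, 45.0, 141], [688.0, -191.0, 51.0, 72], [696.0, -169.0, 75.0, 27], [679.0, -172.0, 47.0, 65]]
282 [[694.0, -203.0, 45.0, 141], [690.0, -191.0, 43.0, 110], [690.0, -176.0, 51.0, 71], [685.0, -169.0, 47.0, 74]]
284 [[698.0, -202.0, 41.0, 140], [695.0, -189.0, 43.0, 139], [696.0, -172.0, 53.0, 82], [689.0, -168.0, 43.0, 85]]
286 [[706.0, -197.0, 46.0, 141], [702.0, -185.0, 47.0, 152], [700.0, -171.0, 49.0, 148], [696.0, -165.0, 46.0, 159]]
288 [[713.0, -194.0, 49.0, 156], [709.0, -181.0, 50.0, 158], [702.0, -172.0, 42.0, 159], [699.0, -164.0, 41.0, 160]]
```

The evidence (cap rim, depth and dish travel) says the plunger is only about 22 mm down: the tips stand about 20 mm short of the reported TCP. The plunger must not be released half way, so I keep pressing while watching the force.

Call:
move_arm(
  moves=[
    {"gripper": -1, "xyz": [0, 0, 0.2], "angular": [0, 0, 0]},
    {"gripper": -1, "xyz": [0, 0, 0.5], "angular": [0, 0, 0]},
    {"gripper": -1, "xyz": [0, 0, 0.8], "angular": [0, 0, 0]},
  ],
)

```text
clock: 5.3
position: [680.3, -179.4, 47.1]
ee_rot: [-0.671, 0.741, -0.001, 0.0]
contact_force: [-4.4, 2.4, 11.6]
gripper_width: 0.1
```

```bash
cat > chk.py <<'E'
from h import *
im,d=grab('top'); grab('scene'); f=im.astype(int); m=(f[...,2]>1.4*f[...,0])&(f[...,2]-f[...,1]>15); m[:75]=0;m[260:]=0;m[:,:200]=0;m[:,440:]=0
for c,a in blobs(m): print(c,a,plane('top',*c,10).round(1))
b=np.load('/tmp/scene.npz')['im']
s=arm.read_state(); print(b[274:290,254].max(1),s['clock'],s['contact_force'],s['position'])
E
python3 chk.py
```

```text
[362.1 135. ] 214 [ 615.5 -163.4   10. ]
[354.7 165.6] 203 [ 525.9 -142.8   10. ]
[239.7 166.4] 159 [519.8 185.7  10. ]
[ 31  30  28  25  17  15  18  23  28  53  78 117 148 158 158 159] 5.4 [-3.21854844  2.2077908   9.70242242] [ 680.32952413 -179.42864777   46.73680631]
```

Call:
move_arm(
  moves=[
    {"gripper": -1, "xyz": [0, 0, 0.25], "angular": [0, 0, 0]},
    {"gripper": -1, "xyz": [0, 0, 0.6], "angular": [0, 0, 0]},
    {"gripper": -1, "xyz": [0, 0, 0.9], "angular": [0, 0, 0]},
    {"gripper": -1, "xyz": [0, 0, 1.1], "angular": [0, 0, 0]},
    {"gripper": -1, "xyz": [0, 0, 1.1], "angular": [0, 0, 0]},
  ],
)

```text
clock: 6.02
position: [680.4, -179.5, 38.0]
ee_rot: [-0.671, 0.741, -0.001, -0.0]
contact_force: [-6.9, 3.2, 16.5]
gripper_width: 0.1
```

```bash
python3 chk.py
```

```text
[362.1 134.9] 214 [ 615.8 -163.4   10. ]
[239.8 165.1] 117 [523.6 185.5  10. ]
[352.6 174.2] 202 [ 500.9 -137.    10. ]
[ 31  29  29  25  22  20  20  13  19  20  41  77 132 158 158 159] 6.125 [-6.97899434  2.62245808 16.87695624] [ 680.37552939 -179.42930123   37.96039838]
```

Call:
move_arm(
  moves=[
    {"gripper": -1, "xyz": [0, 0, 0.2], "angular": [0, 0, 0]},
    {"gripper": -1, "xyz": [0, 0, 0.2], "angular": [0, 0, 0]},
    {"gripper": -1, "xyz": [0, 0, 0.2], "angular": [0, 0, 0]},
  ],
)

```text
clock: 6.5
position: [680.5, -179.5, 37.9]
ee_rot: [-0.672, 0.741, -0.001, 0.0]
contact_force: [-8.7, 4.2, 24.2]
gripper_width: -0.2
```

Call:
move_arm(
  moves=[
    {"gripper": -1, "xyz": [0, 0, -0.5], "angular": [0, 0, 0]},
    {"gripper": -1, "xyz": [0, 0, -1.0], "angular": [0, 0, 0]},
    {"gripper": -1, "xyz": [0, 0, -1.5], "angular": [0, 0, 0]},
    {"gripper": -1, "xyz": [0, 0, -2.0], "angular": [0, 0, 0]},
    {"gripper": -1, "xyz": [0, 0, -2.6], "angular": [0, 0, 0]},
    {"gripper": -1, "xyz": [0, 0, -3.2], "angular": [0, 0, 0]},
    {"gripper": -1, "xyz": [0, 0, -4.0], "angular": [0, 0, 0]},
    {"gripper": -1, "xyz": [0, 0, -5.5], "angular": [0, 0, 0]},
    {"gripper": -1, "xyz": [0, 0, -8.0], "angular": [0, 0, 0]},
    {"gripper": -1, "xyz": [0, 0, -11.0], "angular": [0, 0, 0]},
  ],
)

```text
clock: 7.75
position: [679.8, -179.3, 141.1]
ee_rot: [-0.671, 0.742, 0.001, -0.001]
contact_force: [-0.2, -0.3, -0.5]
gripper_width: 0.3
```

```bash
python3 chk.py
python3 - <<'E'
from h import *
im=np.load('/tmp/scene.npz')['im']; cv2.imwrite('pics/s4.png',cv2.convertScaleAbs(cv2.resize(im[190:320,210:370],None,fx=5,fy=4.6,interpolation=cv2.INTER_CUBIC),alpha=1.8))
E
```

```text
[362.6 135.2] 209 [ 614.9 -164.8   10. ]
[239.3 168.6] 228 [513.4 186.6  10. ]
[352.5 174.1] 203 [ 501.2 -136.7   10. ]
[236.7 190.1] 46 [451.2 191.6  10. ]
[ 25  24  37  56  67  73  75  89 104 109  98 117 149 158 159 159] 7.85 [ 0.27288134 -0.01131657 -0.00900533] [ 682.67359424 -179.93670478  145.71307291]
```

View pics/s4.png

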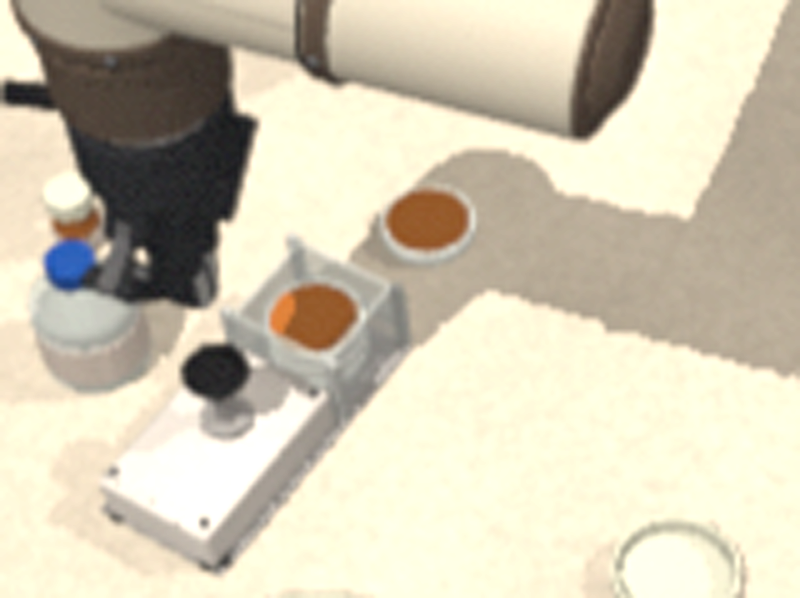

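Run:
```python
from h import *
for z in (146,157,168): print(z,plane('scene',247,255.9,z).round())
z=np.load('/tmp/scene.npz');w=cloud('scene',z['d']);im=z['im']
g=(im.max(2)<70)&(abs(w[...,0]-681)<75)&(abs(w[...,1]+180)<75)&(w[...,2]>110)
p=w[g]
for a in range(120,260,10):
    q=p[(p[:,2]>=a)&(p[:,2]<a+10)]
    if len(q): print(a,len(q),np.percentile(q[:,:2],[3,97],axis=0).round().tolist())
m=orange(im);m[:230]=0;m[320:]=0
for c,a in blobs(m,40): print(c,a,plane('scene',*c,10).round(1))
```

```text
146 [ 674. -192.  146.]
157 [ 680. -187.  157.]
168 [ 686. -183.  168.]
170 4 [[683.0, -173.0], [688.0, -170.0]]
180 20 [[681.0, -185.0], [694.0, -168.0]]
190 15 [[680.0, -178.0], [696.0, -168.0]]
200 16 [[676.0, -175.0], [694.0, -168.0]]
210 19 [[672.0, -173.0], [703.0, -166.0]]
220 63 [[654.0, -188.0], [713.0, -165.0]]
230 45 [[644.0, -184.0], [721.0, -163.0]]
240 54 [[636.0, -173.0], [731.0, -162.0]]
250 63 [[630.0, -189.0], [740.0, -161.0]]
[295.  237.4] 141 [ 497.1 -137.2   10. ]
[412.4 248.1] 182 [430.4 194.5  10. ]
[271.7 258.2] 153 [ 584.1 -175.    10. ]
[403.4 270.3] 208 [510.  186.3  10. ]
```

Call:
move_arm(
  moves=[
    {"gripper": -0.3, "xyz": [1.2, 6, 0], "angular": [0, 0, 0]},
    {"gripper": -0.3, "xyz": [2.4, 12, 2], "angular": [0, 0, 0]},
    {"gripper": -0.3, "xyz": [3.6, 18.7, 5], "angular": [0, 0, 0]},
    {"gripper": -0.3, "xyz": [3.6, 18.7, 9], "angular": [0, 0, 0]},
    {"gripper": -0.3, "xyz": [3.6, 18.7, 12.5], "angular": [0, 0, 0]},
    {"gripper": -0.3, "xyz": [3.6, 18.7, 12.5], "angular": [0, 0, 0]},
    {"gripper": -0.3, "xyz": [3.6, 18.7, 12.5], "angular": [0, 0, 0]},
  ],
)

```text
clock: 8.72
position: [491.7, -196.7, 17.1]
ee_rot: [-0.671, 0.741, -0.001, 0.0]
contact_force: [-0.3, 0.6, -0.2]
gripper_width: 29.6
```

Run:
```python
from h import *
s=arm.read_state(); print(s['position'],s['gripper_width'],s['contact_force'],s['ee_rot'])
im,d=grab('scene'); grab('top'); w=cloud('scene',d)
P=s['position']
g=(im.max(2)<90)&(abs(w[...,0]-P[0])<75)&(abs(w[...,1]-P[1])<75)&(w[...,2]>14)
p=w[g]
for a in range(15,100,7):
    q=p[(p[:,2]>=a)&(p[:,2]<a+7)]
    if len(q): print(a,len(q),np.percentile(q[:,:2],[3,97],axis=0).round().tolist())
cv2.imwrite('pics/s5.png',cv2.convertScaleAbs(cv2.resize(im[190:280,230:350],None,fx=6.5,fy=6.5,interpolation=cv2.INTER_CUBIC),alpha=1.8))
```

```text
[ 491.71101113 -196.70521855   17.05412586] 29.601122826819264 [-0.2796538   0.59901041 -0.17512679] [-6.71076817e-01  7.41387381e-01 -6.95874247e-04  4.15147457e-04]
36 2 [[476.0, -193.0], [509.0, -191.0]]
43 7 [[473.0, -202.0], [476.0, -185.0]]
50 20 [[471.0, -203.0], [519.0, -184.0]]
57 19 [[473.0, -204.0], [520.0, -184.0]]
64 16 [[466.0, -193.0], [517.0, -182.0]]
71 14 [[471.0, -194.0], [519.0, -183.0]]
78 5 [[472.0, -192.0], [478.0, -184.0]]
85 23 [[467.0, -201.0], [533.0, -181.0]]
92 33 [[451.0, -205.0], [537.0, -180.0]]
99 23 [[445.0, -207.0], [541.0, -179.0]]
```

View pics/s5.png

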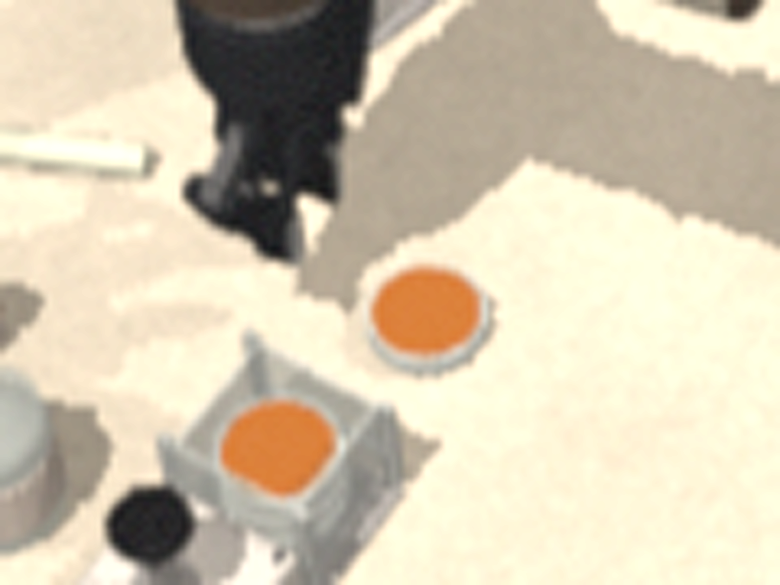

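Call:
move_arm(
  moves=[
    {"gripper": -0.3, "xyz": [0, 0, 1.5], "angular": [0, 0, 0]},
    {"gripper": -0.3, "xyz": [0, 0, 2.8], "angular": [0, 0, 0]},
    {"gripper": -0.3, "xyz": [0, 0, 3.1], "angular": [0, 0, 0]},
    {"gripper": -0.3, "xyz": [0, 0, 3.3], "angular": [0, 0, 0]},
    {"gripper": -0.3, "xyz": [0, 0, 3.3], "angular": [0, 0, 0]},
  ],
)

```text
clock: 9.45
position: [490.7, -196.6, -16.8]
ee_rot: [-0.671, 0.742, -0.0, 0.0]
contact_force: [0.5, -0.8, -0.3]
gripper_width: 29.7
```

Call:
move_arm(
  moves=[
    {"gripper": -0.3, "xyz": [0, 0, 0.2], "angular": [0, 0, 0]},
    {"gripper": -0.3, "xyz": [0, 0, 0.4], "angular": [0, 0, 0]},
    {"gripper": -0.3, "xyz": [0, 0, 0.4], "angular": [0, 0, 0]},
  ],
)

```text
clock: 9.82
position: [490.5, -196.5, -20.9]
ee_rot: [-0.671, 0.742, 0.0, -0.0]
contact_force: [-0.1, 0.0, 0.0]
gripper_width: 30.1
```

Call:
move_arm(
  moves=[
    {"gripper": -0.3, "xyz": [0, 0, 0.15], "angular": [0, 0, 0]},
    {"gripper": -0.3, "xyz": [0, 0, 0.3], "angular": [0, 0, 0]},
    {"gripper": -0.3, "xyz": [0, 0, 0.3], "angular": [0, 0, 0]},
  ],
)

```text
clock: 10.2
position: [490.7, -196.6, -22.5]
ee_rot: [-0.671, 0.741, -0.0, -0.0]
contact_force: [-2.4, 0.7, 9.0]
gripper_width: 30.0
```

Call:
move_arm(
  moves=[
    {"gripper": -0.3, "xyz": [0, -0.28, -0.6], "angular": [0, 0, 0]},
    {"gripper": -0.3, "xyz": [-1.0, -0.28, -0.6], "angular": [0, 0, 0]},
    {"gripper": -0.3, "xyz": [-1.8, -0.28, -0.6], "angular": [0, 0, 0]},
    {"gripper": -0.3, "xyz": [-2.4, -0.28, -0.6], "angular": [0, 0, 0]},
    {"gripper": -0.3, "xyz": [-2.7, -0.28, -0.6], "angular": [0, 0, 0]},
    {"gripper": -0.3, "xyz": [-3.2, -0.41, -0.6], "angular": [0, 0, 0]},
    {"gripper": -0.3, "xyz": [-3.9, -0.59, -0.6], "angular": [0, 0, 0]},
    {"gripper": -0.3, "xyz": [-4.6, -0.78, -0.6], "angular": [0, 0, 0]},
    {"gripper": -0.3, "xyz": [-5.3, -0.96, -0.6], "angular": [0, 0, 0]},
    {"gripper": -0.3, "xyz": [-6.0, -1.14, -0.6], "angular": [0, 0, 0]},
  ],
)

```text
clock: 11.45
position: [508.1, -137.5, -17.8]
ee_rot: [-0.671, 0.742, -0.0, 0.0]
contact_force: [-0.0, 0.9, 0.6]
gripper_width: 29.5
```

```bash
cat > chk2.py <<'E'
from h import *
s=arm.read_state(); P=s['position'];print(s['clock'],P.round(1),s['contact_force'].round(1),s['gripper_width'])
b=np.array([.0995,.995]);l=np.array([.995,-.0995])
for n,(r0,r1,c0,c1) in {'top':(75,225,205,375),'scene':(215,320,265,440)}.items():
    im,d=grab(n); f=im.astype(int); m=(f[...,2]>1.4*f[...,0])&(f[...,2]-f[...,1]>15); o=np.zeros_like(m);o[r0:r1,c0:c1]=m[r0:r1,c0:c1]
    for c,a in blobs(o): q=plane(n,*c,10)[:2]; print(n,c,a,q.round(1),'F,L rel TCP',((q-P[:2])@b).round(1),((q-P[:2])@l).round(1),'rel free',((q-[592,178])@b).round(1),((q-[592,178])@l).round(1))
E
python3 chk2.py
```

```text
11.45 [ 508.1 -137.5  -17.8] [-0.   0.9  0.6] 29.49991504384531
top [239.4 168.6] 229 [513.4 186.3] F,L rel TCP 322.6 -26.9 rel free 0.4 -79.0
top [339.2 172.6] 136 [505.1 -98.9] F,L rel TCP 38.1 -6.8 rel free -284.2 -58.9
top [235.6 196.1] 235 [434.  194.1] F,L rel TCP 322.5 -106.8 rel free 0.3 -158.8
scene [304.6 243.1] 187 [ 507.5 -103.8] F,L rel TCP 33.4 -4.0 rel free -288.8 -56.1
scene [412.5 248. ] 205 [430.  194.7] F,L rel TCP 322.7 -110.8 rel free 0.5 -162.8
scene [272.6 258.4] 195 [ 583.9 -172.3] F,L rel TCP -27.1 78.9 rel free -349.4 26.8
scene [403.5 270.2] 225 [509.6 186.5] F,L rel TCP 322.4 -30.7 rel free 0.2 -82.8
```

Call:
move_arm(
  moves=[
    {"gripper": -0.3, "xyz": [-0.6, -0.16, 0], "angular": [0, 0, 0]},
    {"gripper": -0.3, "xyz": [-1.3, -0.34, 0], "angular": [0, 0, 0]},
    {"gripper": -0.3, "xyz": [-2.1, -0.55, 0], "angular": [0, 0, 0]},
    {"gripper": -0.3, "xyz": [-2.9, -0.75, 0], "angular": [0, 0, 0]},
    {"gripper": -0.3, "xyz": [-3.7, -0.96, 0], "angular": [0, 0, 0]},
    {"gripper": -0.3, "xyz": [-4.5, -1.17, 0], "angular": [0, 0, 0]},
    {"gripper": -0.3, "xyz": [-5.3, -1.38, 0], "angular": [0, 0, 0]},
    {"gripper": -0.3, "xyz": [-6.1, -1.59, 0], "angular": [0, 0, 0]},
    {"gripper": -0.3, "xyz": [-6.9, -1.79, 0], "angular": [0, 0, 0]},
    {"gripper": -0.3, "xyz": [-7.7, -2.0, 0], "angular": [0, 0, 0]},
  ],
)

```text
clock: 12.8
position: [535.7, -62.8, -17.8]
ee_rot: [-0.671, 0.742, -0.0, 0.0]
contact_force: [-0.2, -0.1, 0.2]
gripper_width: 30.3
```

```bash
python3 chk2.py
```

```text
12.8 [535.7 -62.8 -17.8] [-0.2 -0.1  0.2] 30.277100871929186
top [362.1 135.4] 224 [ 614.3 -163.4] F,L rel TCP -92.2 88.3 rel free -337.4 56.2
top [312.8 163. ] 124 [532.1 -23.3] F,L rel TCP 39.0 -7.5 rel free -206.2 -39.6
scene [412.5 248.2] 200 [430.7 194.8] F,L rel TCP 245.9 -130.1 rel free 0.7 -162.2
scene [326.5 257.6] 203 [535.2 -28.5] F,L rel TCP 34.2 -3.9 rel free -211.1 -36.0
scene [272.6 258.4] 195 [ 583.9 -172.3] F,L rel TCP -104.1 58.9 rel free -349.4 26.8
scene [403.5 270.2] 225 [509.6 186.5] F,L rel TCP 245.5 -50.7 rel free 0.2 -82.8
```

Call:
move_arm(
  moves=[
    {"gripper": -0.3, "xyz": [-0.6, -0.17, 0], "angular": [0, 0, 0]},
    {"gripper": -0.3, "xyz": [-1.4, -0.39, 0], "angular": [0, 0, 0]},
    {"gripper": -0.3, "xyz": [-2.4, -0.66, 0], "angular": [0, 0, 0]},
    {"gripper": -0.3, "xyz": [-3.4, -0.94, 0], "angular": [0, 0, 0]},
    {"gripper": -0.3, "xyz": [-4.4, -1.21, 0], "angular": [0, 0, 0]},
    {"gripper": -0.3, "xyz": [-5.4, -1.49, 0], "angular": [0, 0, 0]},
    {"gripper": -0.3, "xyz": [-6.4, -1.76, 0], "angular": [0, 0, 0]},
    {"gripper": -0.3, "xyz": [-7.4, -2.04, 0], "angular": [0, 0, 0]},
    {"gripper": -0.3, "xyz": [-8.4, -2.31, 0], "angular": [0, 0, 0]},
    {"gripper": -0.3, "xyz": [-9.2, -2.53, 0], "angular": [0, 0, 0]},
  ],
)

```text
clock: 14.15
position: [570.1, 26.3, -17.8]
ee_rot: [-0.671, 0.742, -0.0, 0.0]
contact_force: [0.8, 0.1, 0.1]
gripper_width: 29.8
```

Call:
move_arm(
  moves=[
    {"gripper": -0.3, "xyz": [-0.7, -0.2, 0], "angular": [0, 0, 0]},
    {"gripper": -0.3, "xyz": [-1.5, -0.42, 0], "angular": [0, 0, 0]},
    {"gripper": -0.3, "xyz": [-2.3, -0.64, 0], "angular": [0, 0, 0]},
    {"gripper": -0.3, "xyz": [-2.9, -0.77, 0], "angular": [0, 0, 0]},
    {"gripper": -0.3, "xyz": [-3.5, -0.77, 0], "angular": [0, 0, 0]},
    {"gripper": -0.3, "xyz": [-4.1, -0.77, 0], "angular": [0, 0, 0]},
    {"gripper": -0.3, "xyz": [-4.5, -0.77, 0], "angular": [0, 0, 0]},
    {"gripper": -0.3, "xyz": [-4.5, -0.77, 0], "angular": [0, 0, 0]},
  ],
)

```text
clock: 15.15
position: [582.0, 70.0, -17.8]
ee_rot: [-0.671, 0.741, -0.0, 0.0]
contact_force: [0.2, -0.1, 0.4]
gripper_width: 29.7
```

```bash
python3 chk2.py
python3 - <<'E'
from h import *
im=np.load('/tmp/scene.npz')['im']; cv2.imwrite('pics/s6.png',cv2.convertScaleAbs(cv2.resize(im[225:330,320:445],None,fx=5.7,fy=5.7,interpolation=cv2.INTER_CUBIC),alpha=1.8))
E
```

```text
15.15 [582.   70.  -17.8] [ 0.2 -0.1  0.4] 29.65985979543465
top [362.2 135.3] 230 [ 614.6 -163.6] F,L rel TCP -229.2 55.7 rel free -337.7 56.5
top [265.5 147.3] 89 [576.4 113.4] F,L rel TCP 42.7 -9.9 rel free -65.8 -9.1
top [239.3 168.6] 230 [513.4 186.6] F,L rel TCP 109.2 -79.9 rel free 0.7 -79.1
top [236.6 195.7] 171 [435.2 191.3] F,L rel TCP 106.1 -158.2 rel free -2.4 -157.4
scene [412.3 248.1] 188 [430.5 194.2] F,L rel TCP 108.6 -163.1 rel free 0.1 -162.3
scene [272.6 258.4] 196 [ 583.9 -172.3] F,L rel TCP -240.9 26.0 rel free -349.4 26.8
scene [403.5 270.3] 224 [509.9 186.5] F,L rel TCP 108.8 -83.3 rel free 0.3 -82.5
scene [367.7 284.1] 230 [581.8 104. ] F,L rel TCP 33.9 -3.6 rel free -74.6 -2.8
```

View pics/s6.png

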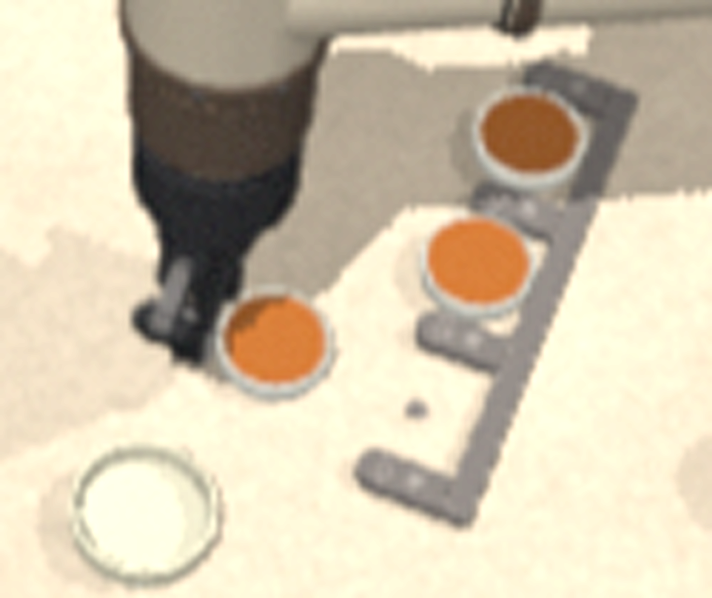

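Call:
move_arm(
  moves=[
    {"gripper": -0.3, "xyz": [-0.5, 0, 0], "angular": [0, 0, 0]},
    {"gripper": -0.3, "xyz": [-1.1, 0, 0], "angular": [0, 0, 0]},
    {"gripper": -0.3, "xyz": [-1.8, 0, 0], "angular": [0, 0, 0]},
    {"gripper": -0.3, "xyz": [-2.5, 0, 0], "angular": [0, 0, 0]},
    {"gripper": -0.3, "xyz": [-3.2, 0, 0], "angular": [0, 0, 0]},
    {"gripper": -0.3, "xyz": [-3.9, 0, 0], "angular": [0, 0, 0]},
    {"gripper": -0.3, "xyz": [-4.6, 0, 0], "angular": [0, 0, 0]},
    {"gripper": -0.3, "xyz": [-5.3, 0, 0], "angular": [0, 0, 0]},
    {"gripper": -0.3, "xyz": [-5.9, 0, 0], "angular": [0, 0, 0]},
    {"gripper": -0.3, "xyz": [-6.4, 0, 0], "angular": [0, 0, 0]},
  ],
)

```text
clock: 16.5
position: [588.4, 133.8, -17.8]
ee_rot: [-0.671, 0.742, 0.0, -0.0]
contact_force: [0.0, 0.2, -1.1]
gripper_width: 30.1
```

Call:
move_arm(
  moves=[
    {"gripper": -0.3, "xyz": [-0.4, 0, 0], "angular": [0, 0, 0]},
    {"gripper": -0.3, "xyz": [-0.8, 0, 0], "angular": [0, 0, 0]},
    {"gripper": -0.3, "xyz": [-1.1, 0, 0], "angular": [0, 0, 0]},
    {"gripper": -0.3, "xyz": [-1.1, 0, 0], "angular": [0, 0, 0]},
  ],
)

```text
clock: 17.0
position: [589.1, 143.7, -17.9]
ee_rot: [-0.671, 0.742, 0.0, -0.001]
contact_force: [0.0, -1.9, -0.1]
gripper_width: 29.9
```

```bash
python3 chk2.py
```

```text
17.0 [589.1 143.7 -17.9] [ 0.  -1.9 -0.1] 29.907316694567157
top [362.3 135.2] 236 [ 614.9 -163.9] F,L rel TCP -303.6 56.3 rel free -337.9 56.8
top [239.3 145.1] 59 [582.1 189.2] F,L rel TCP 44.5 -11.5 rel free 10.1 -11.0
top [239.4 168.5] 202 [513.7 186.3] F,L rel TCP 34.8 -79.2 rel free 0.4 -78.7
top [235.6 196.2] 202 [433.7 194.1] F,L rel TCP 34.6 -159.6 rel free 0.2 -159.1
scene [413.  248.3] 172 [430.6 196.2] F,L rel TCP 36.5 -162.9 rel free 2.1 -162.4
scene [272.6 258.2] 201 [ 583.3 -172.6] F,L rel TCP -315.3 25.7 rel free -349.7 26.2
scene [405.  270.8] 170 [510.3 190.8] F,L rel TCP 39.0 -83.1 rel free 4.6 -82.6
scene [393.6 293.7] 238 [588.9 177.3] F,L rel TCP 33.4 -3.5 rel free -1.0 -3.0
```

Call:
move_arm(
  moves=[
    {"gripper": -0.3, "xyz": [-0.1, 0, 0], "angular": [0, 0, 0]},
    {"gripper": -0.3, "xyz": [-0.2, 0, 0], "angular": [0, 0, 0]},
    {"gripper": -0.3, "xyz": [-0.2, 0, 0], "angular": [0, 0, 0]},
  ],
)

```text
clock: 17.48
position: [588.9, 144.2, -17.9]
ee_rot: [-0.671, 0.742, -0.0, -0.002]
contact_force: [-0.1, -7.6, 1.8]
gripper_width: 29.8
```

Call:
move_arm(
  moves=[
    {"gripper": -0.3, "xyz": [0.3, 0, 0], "angular": [0, 0, 0]},
    {"gripper": -0.3, "xyz": [0.8, 0, 0], "angular": [0, 0, 0]},
    {"gripper": -0.3, "xyz": [2, 0, 0], "angular": [0, 0, 0]},
    {"gripper": -0.3, "xyz": [4, 0, 0], "angular": [0, 0, 0]},
    {"gripper": -0.3, "xyz": [6, 0, -1], "angular": [0, 0, 0]},
    {"gripper": -0.3, "xyz": [8, 0, -5], "angular": [0, 0, 0]},
    {"gripper": -0.3, "xyz": [10, 0, -10], "angular": [0, 0, 0]},
    {"gripper": -0.3, "xyz": [14, 0, -15], "angular": [0, 0, 0]},
    {"gripper": -0.3, "xyz": [18, 0, -15], "angular": [0, 0, 0]},
    {"gripper": -0.3, "xyz": [18, 0, -15], "angular": [0, 0, 0]},
  ],
)

```text
clock: 18.73
position: [571.0, -36.0, 133.8]
ee_rot: [-0.669, 0.743, -0.0, 0.001]
contact_force: [-1.1, -0.2, -0.4]
gripper_width: 30.0
```

```bash
python3 chk2.py
python3 - <<'E'
from h import *
im=np.load('/tmp/scene.npz')['im']; cv2.imwrite('pics/s7.png',cv2.convertScaleAbs(cv2.resize(im[190:340,220:450],None,fx=3.4,fy=3.4,interpolation=cv2.INTER_CUBIC),alpha=1.8))
E
```

```text
18.725 [571.  -36.  133.8] [-1.1 -0.2 -0.4] 29.98751856743239
top [362.1 135.3] 227 [ 614.6 -163.4] F,L rel TCP -122.4 56.1 rel free -337.4 56.5
scene [412.5 248. ] 206 [430.  194.7] F,L rel TCP 215.5 -163.2 rel free 0.5 -162.8
scene [272.6 258.4] 195 [ 583.9 -172.3] F,L rel TCP -134.3 26.4 rel free -349.4 26.8
scene [403.5 270.2] 225 [509.6 186.5] F,L rel TCP 215.2 -83.2 rel free 0.2 -82.8
scene [393.5 293.7] 243 [589.  177.1] F,L rel TCP 213.8 -3.3 rel free -1.2 -2.9
```

View pics/s7.png

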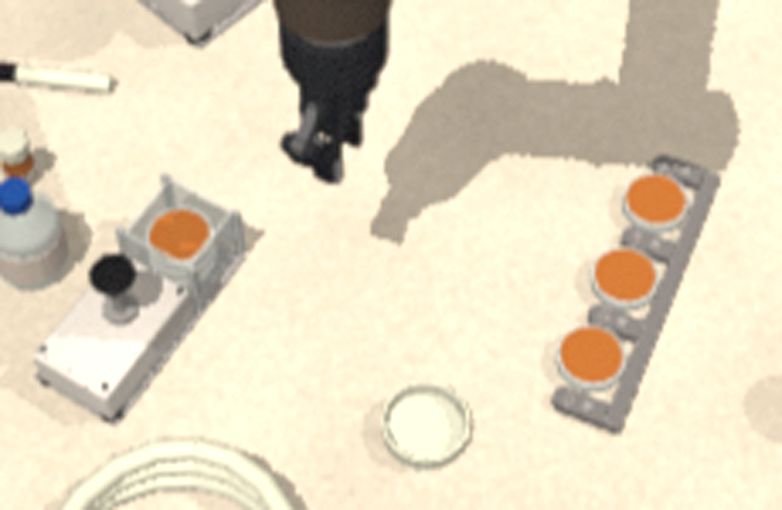

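The dish sits in the bay, but the scene camera hints it may be about 1 mm short. I'll clear the arm from the top view and compare.

Call:
move_arm(
  moves=[
    {"gripper": -0.3, "xyz": [5, 0, 0], "angular": [0, 0, 0]},
    {"gripper": -0.3, "xyz": [10, 0, 0], "angular": [0, 0, 0]},
    {"gripper": -0.3, "xyz": [15, 0, 0], "angular": [0, 0, 0]},
    {"gripper": -0.3, "xyz": [18, 0, 0], "angular": [0, 0, 0]},
    {"gripper": -0.3, "xyz": [18, 0, 0], "angular": [0, 0, 0]},
    {"gripper": -0.3, "xyz": [18, 0, 0], "angular": [0, 0, 0]},
  ],
)

```text
clock: 19.58
position: [553.8, -211.1, 131.8]
ee_rot: [-0.671, 0.741, 0.0, -0.0]
contact_force: [-0.2, 1.0, 0.0]
gripper_width: 30.0
```

Run:
```python
from h import *
A={'top':[],'scene':[]}
for k in range(4):
  for n,(r0,r1,c0,c1) in {'top':(125,225,205,275),'scene':(225,320,380,440)}.items():
    im,d=grab(n); f=im.astype(np.float32); wt=np.clip(f[...,2]-f[...,0]-35,0,40); o=np.zeros_like(wt);o[r0:r1,c0:c1]=wt[r0:r1,c0:c1]
    k_,lab,s,c=cv2.connectedComponentsWithStats((o>8).astype(np.uint8))
    r=[]
    for i in range(1,k_):
        if s[i,4]<60: continue
        v,u=np.nonzero(lab==i); ww=o[v,u]; r.append(plane(n,(u*ww).sum()/ww.sum(),(v*ww).sum()/ww.sum(),10)[:2])
    r=sorted(r,key=lambda q:q[0])
    if len(r)==3: A[n].append(r)
    else: print(n,len(r),np.round(r,1).tolist())
for n in A:
    if A[n]:
        r=np.mean(A[n],0); e=(r[1]-r[0])/np.linalg.norm(r[1]-r[0]); b=np.array([-e[1],e[0]]); q=r[2]-r[1]
        print(n,r.round(1).tolist(),'along',(q@e).round(2),'F offset',(q@b).round(2),np.linalg.norm(r[1]-r[0]))
```

```text
top [[433.5, 194.1], [513.4, 186.0], [592.3, 177.1]] along 79.4 F offset -0.91 80.27937804558695
scene [[430.4, 194.4], [510.4, 186.2], [589.4, 177.1]] along 79.56 F offset -0.98 80.35508971167303
```

Both cameras agree on about 0.9 mm short, so I'll push once more, a bit firmer.

Call:
move_arm(
  moves=[
    {"gripper": -0.3, "xyz": [-5, 0, 0], "angular": [0, 0, 0]},
    {"gripper": -0.3, "xyz": [-10, 0, 0], "angular": [0, 0, 0]},
    {"gripper": -0.3, "xyz": [-15, 0, 0], "angular": [0, 0, 0]},
    {"gripper": -0.3, "xyz": [-20, 0, 0], "angular": [0, 0, 0]},
    {"gripper": -0.3, "xyz": [-25, 0, 3], "angular": [0, 0, 0]},
    {"gripper": -0.3, "xyz": [-28, 0, 8], "angular": [0, 0, 0]},
    {"gripper": -0.3, "xyz": [-28, 0, 12.5], "angular": [0, 0, 0]},
    {"gripper": -0.3, "xyz": [-28, 0, 14.7], "angular": [0, 0, 0]},
    {"gripper": -0.3, "xyz": [-28, 0, 15], "angular": [0, 0, 0]},
    {"gripper": -0.3, "xyz": [-28, 0, 15], "angular": [0, 0, 0]},
  ],
)

```text
clock: 21.22
position: [582.4, 66.9, -17.0]
ee_rot: [-0.671, 0.741, -0.0, 0.001]
contact_force: [-0.1, 0.5, 0.5]
gripper_width: 30.0
```

Call:
move_arm(
  moves=[
    {"gripper": -0.3, "xyz": [-2, 0, 0], "angular": [0, 0, 0]},
    {"gripper": -0.3, "xyz": [-4, 0, 0], "angular": [0, 0, 0]},
    {"gripper": -0.3, "xyz": [-6, 0, 0], "angular": [0, 0, 0]},
    {"gripper": -0.3, "xyz": [-7, 0, 0], "angular": [0, 0, 0]},
    {"gripper": -0.3, "xyz": [-7.5, 0, 0], "angular": [0, 0, 0]},
    {"gripper": -0.3, "xyz": [-7.9, 0, 0], "angular": [0, 0, 0]},
    {"gripper": -0.3, "xyz": [-8.2, 0, 0], "angular": [0, 0, 0]},
    {"gripper": -0.3, "xyz": [-8.3, 0, 0], "angular": [0, 0, 0]},
    {"gripper": -0.3, "xyz": [-8.3, 0, 0], "angular": [0, 0, 0]},
  ],
)

```text
clock: 22.35
position: [588.5, 144.5, -18.0]
ee_rot: [-0.67, 0.742, -0.0, -0.004]
contact_force: [0.7, -12.0, 1.3]
gripper_width: 29.9
```

Call:
move_arm(
  moves=[
    {"gripper": -0.3, "xyz": [0.4, 0, 0], "angular": [0, 0, 0]},
    {"gripper": -0.3, "xyz": [1, 0, 0], "angular": [0, 0, 0]},
    {"gripper": -0.3, "xyz": [3, 0, 0], "angular": [0, 0, 0]},
    {"gripper": -0.3, "xyz": [6, 0, -1], "angular": [0, 0, 0]},
    {"gripper": -0.3, "xyz": [9, 0, -5], "angular": [0, 0, 0]},
    {"gripper": -0.3, "xyz": [13, 0, -10], "angular": [0, 0, 0]},
    {"gripper": -0.3, "xyz": [18, 0, -14], "angular": [0, 0, 0]},
    {"gripper": -0.3, "xyz": [24, 0, -15], "angular": [0, 0, 0]},
    {"gripper": -0.3, "xyz": [30, 0, -15], "angular": [0, 0, 0]},
    {"gripper": -0.3, "xyz": [36, 0, -15], "angular": [0, 0, 0]},
  ],
)

```text
clock: 23.6
position: [553.1, -211.2, 132.7]
ee_rot: [-0.671, 0.742, -0.0, 0.0]
contact_force: [1.6, -0.4, 0.4]
gripper_width: 30.0
```

Call:
move_arm(
  moves=[
    {"gripper": -0.3, "xyz": [0, 0, 0], "angular": [0, 0, 0]},
    {"gripper": -0.3, "xyz": [0, 0, 0], "angular": [0, 0, 0]},
    {"gripper": -0.3, "xyz": [0, 0, 0], "angular": [0, 0, 0]},
  ],
)

```text
clock: 23.98
position: [554.1, -207.9, 132.2]
ee_rot: [-0.671, 0.741, 0.0, 0.0]
contact_force: [0.5, 0.6, -0.6]
gripper_width: 29.9
```

Run:
```python
from h import *
for n,(r0,r1,c0,c1) in {'top':(125,225,205,275),'scene':(225,320,380,440)}.items():
    R=[]
    for k in range(4):
        im,d=grab(n); f=im.astype(np.float32); wt=np.clip(f[...,2]-f[...,0]-35,0,40); o=np.zeros_like(wt);o[r0:r1,c0:c1]=wt[r0:r1,c0:c1]
        k_,lab,s,c=cv2.connectedComponentsWithStats((o>8).astype(np.uint8)); r=[]
        for i in range(1,k_):
            if s[i,4]<60: continue
            v,u=np.nonzero(lab==i); ww=o[v,u]; r.append(plane(n,(u*ww).sum()/ww.sum(),(v*ww).sum()/ww.sum(),10)[:2])
        R.append(sorted(r,key=lambda q:q[0]))
    r=np.mean(R,0); e=(r[1]-r[0])/np.linalg.norm(r[1]-r[0]); b=np.array([-e[1],e[0]]); print(n,r.round(1).tolist(),'F offset',((r[2]-r[1])@b).round(2))
    w=cloud(n,d); m=np.zeros_like(o,bool);m[r0:r1,c0:c1]=1
    # back wall outer line from depth
im0=cv2.imread('pics/scene0.png').astype(int);im1=np.load('/tmp/scene.npz')['im'].astype(int)
df=(abs(im1-im0).max(2)>60).astype(np.uint8); print(blobs(cv2.morphologyEx(df,cv2.MORPH_OPEN,np.ones((3,3))),15))
s=arm.read_state();print(s['clock'],s['position'],s['contact_force'])
```

```text
top [[433.5, 194.1], [513.4, 186.0], [592.3, 177.1]] F offset -0.95
scene [[430.4, 194.4], [510.4, 186.2], [589.4, 177.1]] F offset -0.97
[(array([350.2,   2.7]), np.int32(40)), (array([374.6,   2.4]), np.int32(86)), (array([421.5,   2.5]), np.int32(116)), (array([151.5,  17.1]), np.int32(128)), (array([346.6,  19.5]), np.int32(183)), (array([182.3,  51.9]), np.int32(1278)), (array([351.4,  39.2]), np.int32(98)), (array([365.7,  70.6]), np.int32(48)), (array([417. , 100.7]), np.int32(270)), (array([367.4,  93.2]), np.int32(26)), (array([435.5, 113. ]), np.int32(180)), (array([230.3, 124.2]), np.int32(82)), (array([417.1, 131.5]), np.int32(24)), (array([310.7, 140.6]), np.int32(67)), (array([284.7, 136.7]), np.int32(55)), (array([335.4, 161.6]), np.int32(291)), (array([288.1, 149.3]), np.int32(110)), (array([327.6, 149.2]), np.int32(65)), (array([252.1, 183.8]), np.int32(1745)), (array([279.4, 158.3]), np.int32(46)), (array([393.4, 293.9]), np.int32(199))]
24.375 [ 554.15746627 -208.50088861  132.2180776 ] [-0.2961725   0.23258408  0.07276938]
```

No change under 12 N. For an independent check that nothing but the back wall stopped it, one push with shut fingers, which stay well clear of the divider noses.

Call:
move_arm(
  moves=[
    {"gripper": -1, "xyz": [-5, 0, 0], "angular": [0, 0, 0]},
    {"gripper": -1, "xyz": [-10, 0, 0], "angular": [0, 0, 0]},
    {"gripper": -1, "xyz": [-15, 0, 0], "angular": [0, 0, 0]},
    {"gripper": -1, "xyz": [-20, 0, 0], "angular": [0, 0, 0]},
    {"gripper": -1, "xyz": [-25, 0, 3], "angular": [0, 0, 0]},
    {"gripper": -1, "xyz": [-28, 0, 8], "angular": [0, 0, 0]},
    {"gripper": -1, "xyz": [-28, 0, 12], "angular": [0, 0, 0]},
    {"gripper": -1, "xyz": [-28, 0, 14.4], "angular": [0, 0, 0]},
    {"gripper": -1, "xyz": [-28, 0, 14.6], "angular": [0, 0, 0]},
    {"gripper": -1, "xyz": [-28, 0, 14.6], "angular": [0, 0, 0]},
  ],
)

```text
clock: 25.62
position: [582.8, 69.8, -12.9]
ee_rot: [-0.671, 0.741, -0.0, 0.001]
contact_force: [-0.5, 0.2, -0.2]
gripper_width: 0.0
```

Call:
move_arm(
  moves=[
    {"gripper": -1, "xyz": [-2, 0, 0], "angular": [0, 0, 0]},
    {"gripper": -1, "xyz": [-4, 0, 0], "angular": [0, 0, 0]},
    {"gripper": -1, "xyz": [-6, 0, 0], "angular": [0, 0, 0]},
    {"gripper": -1, "xyz": [-7, 0, 0], "angular": [0, 0, 0]},
    {"gripper": -1, "xyz": [-7.4, 0, 0], "angular": [0, 0, 0]},
    {"gripper": -1, "xyz": [-7.7, 0, 0], "angular": [0, 0, 0]},
    {"gripper": -1, "xyz": [-7.9, 0, 0], "angular": [0, 0, 0]},
    {"gripper": -1, "xyz": [-7.9, 0, 0], "angular": [0, 0, 0]},
  ],
)

```text
clock: 26.62
position: [586.3, 140.1, -13.5]
ee_rot: [-0.67, 0.742, -0.001, -0.008]
contact_force: [0.7, -24.0, 9.4]
gripper_width: -0.3
```

Call:
move_arm(
  moves=[
    {"gripper": -1, "xyz": [0.5, 0, 0], "angular": [0, 0, 0]},
    {"gripper": -1, "xyz": [1.2, 0, 0], "angular": [0, 0, 0]},
    {"gripper": -1, "xyz": [3, 0, 0], "angular": [0, 0, 0]},
    {"gripper": -1, "xyz": [6, 0, -1], "angular": [0, 0, 0]},
    {"gripper": -1, "xyz": [9, 0, -5], "angular": [0, 0, 0]},
    {"gripper": -1, "xyz": [13, 0, -10], "angular": [0, 0, 0]},
    {"gripper": -1, "xyz": [18, 0, -14], "angular": [0, 0, 0]},
    {"gripper": -1, "xyz": [22, 0, -15], "angular": [0, 0, 0]},
    {"gripper": -1, "xyz": [22, 0, -15], "angular": [0, 0, 0]},
    {"gripper": -1, "xyz": [22, 0, -15], "angular": [0, 0, 0]},
  ],
)

```text
clock: 27.88
position: [567.5, -70.5, 135.7]
ee_rot: [-0.671, 0.742, 0.0, -0.0]
contact_force: [1.0, 0.3, 0.7]
gripper_width: -0.3
```

```bash
python3 chk2.py; python3 -c "
from h import *
im=np.load('/tmp/scene.npz')['im']; cv2.imwrite('pics/s8.png',cv2.convertScaleAbs(cv2.resize(im[150:350,200:500],None,fx=2.6,fy=2.6,interpolation=cv2.INTER_CUBIC),alpha=1.6))"
```

```text
27.875 [567.5 -70.5 135.7] [1.  0.3 0.7] -0.27191462985850334
top [362.1 135.3] 231 [ 614.6 -163.4] F,L rel TCP -87.7 56.1 rel free -337.4 56.5
scene [412.5 248. ] 206 [430.  194.7] F,L rel TCP 250.2 -163.2 rel free 0.5 -162.8
scene [272.6 258.3] 200 [ 583.6 -172.4] F,L rel TCP -99.8 26.1 rel free -349.5 26.5
scene [403.5 270.2] 225 [509.6 186.5] F,L rel TCP 249.9 -83.2 rel free 0.2 -82.8
scene [393.7 293.4] 241 [587.9 177.4] F,L rel TCP 248.7 -4.4 rel free -1.0 -4.0
```

View pics/s8.png

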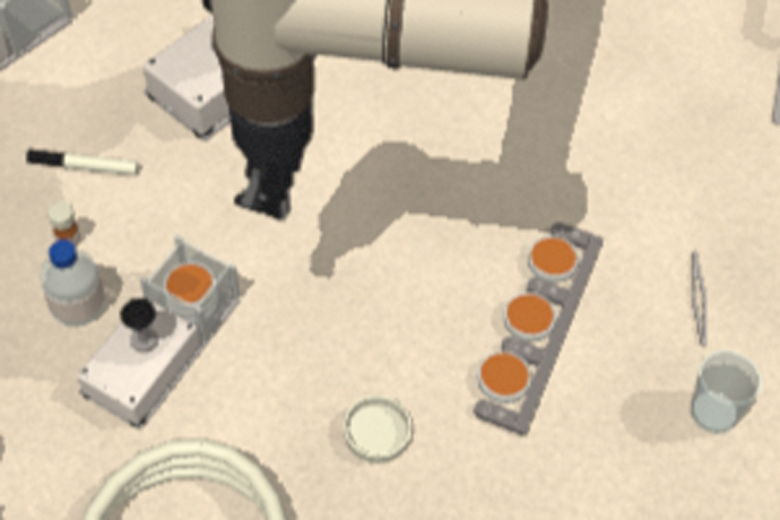

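The dish is home, both rack dishes and the bystanders look in place, the plunger is up and the arm is clear. Handing in.

```bash
python3 -c "
from bench import arm
print(arm.job_done())"
```

```text
the job is handed in; nothing more can be done
None
```

The job is handed in at about 28 s on the robot's clock. One dish was pushed out and slid along the bench into the empty bay against the back wall; the hand-in reports no verdict.

**Dispensing:** I pressed the smallest dispenser's plunger slowly to its stop, where the force rose to 24 N with no further travel, and let it come back up. One dish came out, at (501, -137) mm, where the outlet should put it. The last picture shows no second dish on the bench.

**Pushing:** I slid the dish into the bay with the fingertips cradling it, and it stopped at the back wall. Two more pushes, at 12 N and then 24 N with shut fingers, did not move it deeper.

**Last checks:** the plunger was up, the robot was clear, and the other two rack dishes had not moved. The bystanders looked untouched.

**What disagreed:**
- **Fingertip height:** the tips stood about 22 mm higher than the reported TCP. The first press therefore paused part-way for about 1.5 s while I checked the images, and I completed it without releasing the plunger.
- **Depth in the bay:** both cameras put the dish about 1 mm short of the line through the other two dishes. I put this down to measurement error, because the firm pushes did not move it deeper.
- **Sideways position:** the shut-finger push moved the dish about 1 mm sideways within the bay's clearance.

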